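Nest the steel pots for the drive

TASK

The lab van is about to drive off: pack the three loose steel pots into the round black cradle, working from the largest down. Stand the large wide pot upright in the cradle, then the medium pot inside it, then the tall narrow pot inside that one, letting go of each before fetching the next, and finally close the narrow pot with its white stopper, plug down and fully seated. Leave the bottle, jar, dish, timer and slide box standing where they are.

Things in the scene. Friction and masses are not known exactly. Their poses are not given: they have to be found in the camera images.
- cradle: Round black rubber cradle fixed to the bench (it cannot be moved): outer diameter 110 mm, a round collar 20 mm high around a recess of 86 mm diameter whose flat floor is 8 mm above the bench. Origin at the centre of its underside, on the bench; z up.
- large_pot: The widest and lowest of three open-topped, straight-sided round steel pots without handles: outer diameter 68 mm, height 45 mm, wall 2.5 mm (bore 63 mm), base 4 mm thick; about 0.13 kg. Starts upright on the bench. Origin at the centre of its underside; z is its axis, up to the open mouth. Seated, it stands on the cradle's floor (origin 8 mm above the cradle's).
- medium_pot: The middle steel pot: outer diameter 51 mm, height 60 mm, wall 2.5 mm (bore 46 mm), base 4 mm thick; about 0.10 kg. Starts upright on the bench. Origin at the centre of its underside; z is its axis, up to the mouth. Nested, it stands on the floor of the large pot (origin 4 mm above the large pot's) and its rim is 19 mm higher than the large pot's.
- small_pot: The narrowest and tallest steel pot: outer diameter 34 mm, height 78 mm, wall 2.5 mm (bore 29 mm), base 4 mm thick; about 0.07 kg. Starts upright on the bench. Origin at the centre of its underside; z is its axis, up to the mouth. Nested, it stands on the floor of the medium pot (origin 4 mm above the medium pot's) and its rim is 22 mm higher than the medium pot's.
- stopper: White plastic stopper, 39 mm high, about 0.04 kg. From below: plug 12 mm long, diameter 15 mm at its foot, 18 mm at its top; flange of 42 mm diameter, 12 to 17 mm above the foot; grip knob of 20 mm diameter, 17 to 39 mm. Starts on its plug, knob up. Origin: centre of the foot; z up. Seated, the flange lies on the narrow pot's rim (origin 66 mm above the pot's).
- bottle: Bystander, leave alone: amber glass bottle, diameter 48 mm, 85 mm high. Origin at the centre of its underside.
- jar: Bystander, leave alone: white jar with a blue cap, diameter 56 mm, 55 mm high. Origin at the centre of its underside.
- dish: Bystander, leave alone: flat closed glass culture dish, diameter 60 mm, 16 mm high. Origin at the centre of its underside.
- timer: Bystander, leave alone: white bench timer with a dark display, 50 mm (its x) by 56 mm (its y), 22 mm high. Origin at the centre of its underside.
- slide_box: Bystander, leave alone: blue microscope-slide box, 35 mm (its x) by 80 mm (its y), 30 mm high. Origin at the centre of its underside.
Not all that is in view belongs to the job. Leave any orange look-alike of the stopper alone. Leave any green look-alike of the medium_pot alone.

How it is judged (in metres and radians):
On the way, in this order (a step that is already met when the one before it is completed fails the run):
1. the large pot stands in the cradle, let go (horizontal distance between large_pot and cradle below 0.013 m and z of large_pot in the frame of cradle between 0.005 and 0.011 m and angle between large_pot's own z axis and vertical below 0.1 rad and linear speed of large_pot below 0.02 m/s and contact force between the fingers and large_pot below 0.1 N), for 0.2 s.
2. the medium pot stands inside the large pot, let go (horizontal distance between medium_pot and large_pot below 0.01 m and z of medium_pot in the frame of large_pot between 0.001 and 0.007 m and angle between medium_pot's own z axis and vertical below 0.1 rad and linear speed of medium_pot below 0.02 m/s and contact force between the fingers and medium_pot below 0.1 N), for 0.2 s.
3. the narrow pot stands inside the medium pot, let go (horizontal distance between small_pot and medium_pot below 0.01 m and z of small_pot in the frame of medium_pot between 0.001 and 0.007 m and angle between small_pot's own z axis and vertical below 0.1 rad and linear speed of small_pot below 0.02 m/s and contact force between the fingers and small_pot below 0.1 N), for 0.2 s.
4. the stopper is seated on the narrow pot, let go (horizontal distance between stopper and small_pot below 0.009 m and z of stopper in the frame of small_pot between 0.063 and 0.069 m and angle between stopper's own z axis and vertical below 0.1 rad and linear speed of stopper below 0.02 m/s and contact force between the fingers and stopper below 0.1 N), for 0.2 s.
At the end, for the whole second after the job is handed in: Large pot on the cradle's floor (axes within 13 mm), medium pot on the large pot's floor and narrow pot on the medium pot's (within 10 mm), stopper flange on the narrow pot's rim (within 9 mm); heights within 3 mm, all upright within 0.1 rad, let go and at rest (all of step 1 and all of step 2 and all of step 3 and all of step 4); the robot touches nothing.
It fails at once if the bottle is pushed more than 20 mm away or knocked over (distance of bottle from where it was at the start of the episode above 0.02 m or angle between bottle's own z axis and vertical above 0.5 rad).
It fails at once if the jar is pushed more than 20 mm away or knocked over (distance of jar from where it was at the start of the episode above 0.02 m or angle between jar's own z axis and vertical above 0.5 rad).
It fails at once if the dish is pushed more than 20 mm away or knocked over (distance of dish from where it was at the start of the episode above 0.02 m or angle between dish's own z axis and vertical above 0.5 rad).
It fails at once if the timer is pushed more than 20 mm away or knocked over (distance of timer from where it was at the start of the episode above 0.02 m or angle between timer's own z axis and vertical above 0.5 rad).
It fails at once if the slide box is pushed more than 20 mm away or knocked over (distance of slide_box from where it was at the start of the episode above 0.02 m or angle between slide_box's own z axis and vertical above 0.5 rad).
It also fails if it takes over 106 s, if anything falls off the work surface, if the arm or the gripper's body presses on something with over 40 N, if the wrist force passes 120 N, or if a joint passes its speed limit or range.

ROBOT

A 6-joint arm with a two-finger parallel gripper is mounted at the origin on the work surface. World frame = base frame: x ahead of the robot, y to its left, z up, the work surface at z = 0. Lengths are in mm, angles in rad, forces in N, time in s.
With the tool pointing down it reaches from about 350 to 775 mm from the base axis. Payload 7.3 kg.
Tool frame: the origin (TCP) lies at the very end of the fingers, on their centre line; the grasp point (between the pads) lies behind it (bot.grip_point_offset is the z of the grasp point in the tool frame, in mm); z points along the fingers, y is the line along which they close (so a half turn about z gives the same grasp; the last joint's range is limited). The gripper opens to 92 mm and grips with 3 to 60 N. Pads are 19 mm wide; open, the fingers measure 130 mm over their backs; the gripper's body (75 mm by 190 mm) begins 47 mm behind the grasp point.
Start: joints at [0.988, 0.342, 1.524, -0, 1.275, -0.146], TCP at [222.086, 475.734, 226.741] pointing down, gripper open.
Joint ranges: [-2.53, 2.53], [-0.77, 2.02], [0.04, 2.7], [-1, 4.14], [0.28, 2.66], [-3.11, 3.11]. Speed limits (rad/s): [2.57, 2.57, 3.14, 3.14, 3.14, 3.14].

INTERFACE

Orientations are given as [roll, pitch, yaw] about the fixed x, y, z axes, in that order (R = Rz(yaw) Ry(pitch) Rx(roll)).
In Python, from plant import bot gives the robot as it stands. The module is installed in compiled form; this text tells all that it offers.
- The arm moves only by the shell command python3 -m crank 'ROWS'. ROWS is JSON, a list that holds one entry, the list of rows, each a list of 5 numbers: the opening, from 0 (shut) to 1 (fully open), then the shift along the tool's x, y, z in cm, then the turn about the tool's z in degrees. In form: [[[claw, x, y, z, turn], ...]]. A call has exactly 10 rows; each row is the pose to reach, as a shift and turn from the pose commanded when the call began, along the tool's axes at that moment; what a row does not reach only later rows make up. A row lasts 1/10 s, in which the tool goes at most 50 mm and 8.59 degrees, less where a joint would pass 70% of its speed; a pose out of reach is approached as far as the arm can. A call with a gripper value outside its range is refused whole. The fingers move at their own pace and stop on an object; the grip force is fixed at half the most. Time passes only in rows, so rows that repeat a pose let the fingers close, or fill a call up. It gives the time, the measured TCP pose, the force, the opening and the grip force at its end, in the units of the state.
- bot.get_obs(): the state, without advancing time (a new reading comes with each control period).
- bot.capture(name): name is "scene" or "top"; returns (picture, depth): 384x512x3 uint8, red, green, blue; 384x512 float32, mm along the optical axis (not along the pixel's ray), 0 where there is no reading.
- bot.calibration(name): a dict with "vertical_fov" (degrees; the focal length in pixels is half the picture's height over the tangent of half this angle, whatever the lens; pixels are square), "cx", "cy" (the principal point, pixels), "rvec" (rotation vector, rad) and "tvec" (3), from world to camera coordinates, as OpenCV has them. Camera axes: x right, y down, z forward; pixel columns grow to the right and rows downward; lengths in mm; the calibration is good to about 2 mm. A picture is of the moment at which its call begins. calibration takes no time and is no camera call.
- bot.close_job(): hands the job in; it is judged then, once.
The state is a dict: "time": time; "joint_positions": joint angles; "dq": joint speeds; "tau": joint torques, N m; "tool_pos": TCP position; "tcp_rot": TCP orientation; "contact_force": force on the tool from outside, world axes, zero at the start; "moment": the same for the moment, N m; "grip_width": finger opening in mm; "finger_force": force on a finger pad.
Only numpy, scipy, OpenCV 4.12 (cv2) and the standard library are available. Lean on these libraries where they do the work, as an engineer would, in place of code of your own. Each camera call takes 0.05 s, during which the arm holds its last target. There are 200 camera calls.

## Working session

There is one attempt and no reset: what is moved stays moved. The work goes in short steps, Python scripts to look and compute and a shell command to move; the robot and the scene stay as the last step left them, time stands still between calls to the robot, and variables do not carry over. Pictures are saved under pics/ and viewed, at most 14 in all, crops included, and the job is handed in when it is done.

```bash
mkdir -p pics; python3 - <<'E'
from plant import bot
import cv2,json
print(bot.get_obs(), bot.grip_point_offset)
for n in("scene","top"):
    p,d=bot.capture(n); cv2.imwrite(f"pics/{n}0.png",p[:,:,::-1]); import numpy as np; np.save(f"{n}0.npy",d)
    print(n,bot.calibration(n))
E
```

```text
{'time': 0.0, 'joint_positions': array([ 9.88003473e-01,  3.42719456e-01,  1.52503525e+00, -1.15692233e-05,
        1.27541661e+00, -1.46006988e-01]), 'dq': array([ 0.00144254, -0.00037479, -0.00157775,  0.00112512,  0.00063876,
        0.00048261]), 'tau': array([-2.01436691e-03, -4.31232655e+01, -2.44217581e+01,  7.16942246e-02,
        5.59248368e-02, -1.79287858e-04]), 'tool_pos': array([221.84184253, 475.36089671, 226.04030828]), 'tcp_rot': array([-3.14002918e+00, -2.18732571e-04,  2.70480999e+00]), 'contact_force': array([0.22797827, 0.24200264, 0.41818228]), 'moment': array([ 0.03208994, -0.01697746,  0.01842281]), 'finger_force': 0.0, 'grip_width': 91.77845575339418} -18.8
scene {'vertical_fov': 50.956992261862155, 'cx': 256.65868171881397, 'cy': 182.37024065887334, 'rvec': array([ 1.27501885,  2.10446081, -1.07387208]), 'tvec': array([ 243.99572698, -261.39087686, 1336.57211415])}
top {'vertical_fov': 49.971903511726104, 'cx': 250.43941946776397, 'cy': 189.26580453693802, 'rvec': array([ 2.16896646, -2.12146155,  0.11393686]), 'tvec': array([  8.50714876, 542.40233399, 922.07571067])}
```

View pics/top0.png

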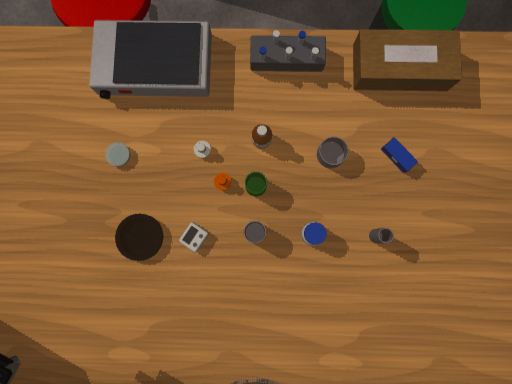

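View pics/scene0.png

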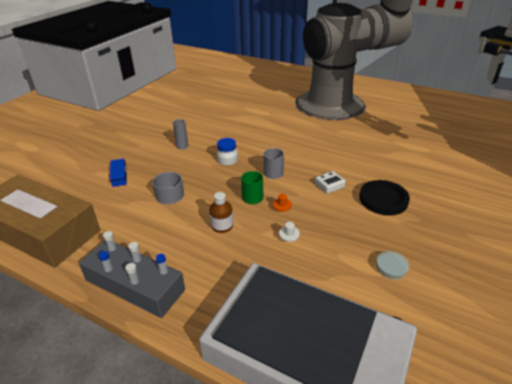

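The top view shows: cradle (139,237), large pot (332,152), medium pot (255,232), small pot (381,236), white stopper (202,149), bottle (262,135), jar (315,233), timer (194,237), dish (118,154) and slide box (399,155). The orange look-alike is at (223,181) and the green one at (256,184). The scene view matches this.

```bash
cat > h.py <<'E'
import numpy as np,cv2
from plant import bot
def cam(n):
    c=bot.calibration(n); f=192/np.tan(np.radians(c["vertical_fov"]/2))
    K=np.array([[f,0,c["cx"]],[0,f,c["cy"]],[0,0,1.]]); R=cv2.Rodrigues(c["rvec"])[0]
    return K,R,np.asarray(c["tvec"]).ravel()
def plane(n,uv,z):
    K,R,t=cam(n); d=(np.c_[np.atleast_2d(uv),np.ones(len(np.atleast_2d(uv)))]@np.linalg.inv(K).T)@R; o=-R.T@t
    return o+d*((z-o[2])/d[:,2])[:,None]
def cloud(n,depth):
    K,R,t=cam(n); v,u=np.indices(depth.shape); r=np.stack([u,v,np.ones_like(u)],-1)@np.linalg.inv(K).T
    return (r*depth[...,None]-t)@R
def proj(n,P):
    K,R,t=cam(n); q=(R@np.asarray(P,float)+t); return (K@q/q[2])[:2]
E
python3 - <<'E'
from h import *
im=cv2.imread("pics/top0.png"); d=np.load("top0.npy"); W=cloud("top",d)
print("bench z",[np.round(np.median(W[v-5:v+5,u-5:u+5,2]),1) for u,v in((170,190),(300,190),(420,210),(220,270),(160,110))])
for k,(u,v,h,r) in dict(cradle=(139,237,20,55),large=(332,152,45,34),medium=(255,232,60,25.5),small=(381,236,78,17),stopper=(202,149,39,10),bottle=(262,135,85,24),jar=(315,233,55,28),dish=(118,154,16,30),timer=(194,237,22,30),slide=(399,155,30,40),orange=(223,181,39,10),green=(256,184,60,25.5)).items():
    s=(slice(v-30,v+30),slice(u-30,u+30)); w=W[s]; m=(abs(w[...,2]-h)<6)&(d[s]>0)
    p=plane("top",(u,v),h)[0]; m&=np.hypot(*(w[...,:2]-p[:2]).transpose(2,0,1))<r+15
    q=w[m]; 
    if len(q)<5: print(k,"few",p.round(0),np.round(w[...,2].max(),1)); continue
    c,rr=cv2.minEnclosingCircle(q[:,:2].astype(np.float32)); print(k,len(q),"z",np.round(np.median(q[:,2]),1),"c",np.round(c,1),"r",round(rr,1),r)
cv2.imwrite("pics/top0z.png",cv2.resize(im[110:270,95:425],None,fx=2.4,fy=2.4,interpolation=cv2.INTER_CUBIC))
E
```

```text
bench z [np.float64(0.0), np.float64(0.2), np.float64(0.5), np.float64(0.3), np.float64(0.1)]
cradle 710 z 19.9 c [426.7 281. ] r 55.0 55
large 132 z 44.4 c [ 635.1 -169.9] r 34.0 34
medium 79 z 59.9 c [443.6   8.5] r 25.2 25.5
small 69 z 77.3 c [ 442.2 -275.9] r 16.9 17
stopper 58 z 39.3 c [639.6 139.6] r 10.1 10
bottle 82 z 85.2 c [670.1  -2.5] r 11.4 24
jar 390 z 55.1 c [ 443.6 -126.9] r 24.7 28
dish 477 z 16.2 c [623.3 344.7] r 30.4 30
timer 512 z 22.1 c [429.3 151.3] r 35.1 30
slide 530 z 30.1 c [ 633.2 -329.1] r 42.2 40
orange 59 z 38.8 c [562.4  87.9] r 10.1 10
green 82 z 59.8 c [554.9   8.7] r 25.3 25.5
```

View pics/top0z.png

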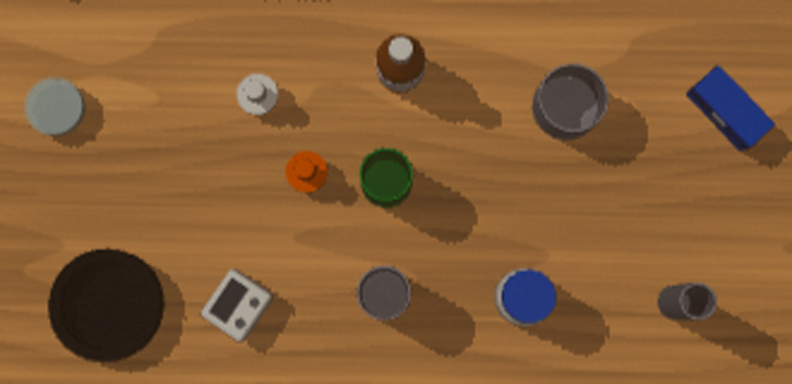

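The enlarged view agrees, and depth gives rim circles with the expected radii. So I trust these centres and will move now, turning the tool so its axes line up with the world.

```bash
cat > d.py <<'E'
import sys,numpy as np
from plant import bot
from scipy.spatial.transform import Rotation as Ro
o=bot.get_obs(); T=np.array(sys.argv[1:4],float)
R=Ro.from_euler("xyz",o["tcp_rot"]).as_matrix()
print("t",round(o["time"],2),"pos",o["tool_pos"].round(1),"rpy",o["tcp_rot"].round(4),"q",o["joint_positions"].round(2),"w",round(o["grip_width"],1),"F",o["contact_force"].round(1),"grip",round(o["finger_force"],1))
print("shift cm tool",(R.T@(T-o["tool_pos"])/10).round(2),"turn",round(-np.degrees((np.pi-o["tcp_rot"][2]+np.pi)%(2*np.pi)-np.pi),2))
E
python3 -m crank '[[[1,-3.2,-2,0,-5],[1,-6.4,-4,0,-10],[1,-9.6,-6,0,-15],[1,-12.8,-8,0,-20],[1,-16,-10,0,-25],[1,-19.2,-12,0,-25],[1,-22.4,-14,0,-25],[1,-25.6,-16,0,-25],[1,-28.8,-18,0,-25],[1,-32,-20,0,-25]]]'; python3 d.py 635.1 -169.9 120
```

```text
time: 1.1
tool_pos: [427.9, 157.7, 226.5]
tcp_rot: [3.142, -0.0, 3.141]
contact_force: [0.5, 0.5, 0.8]
grip_width: 92.0
finger_force: 0.0
t 1.1 pos [427.9 157.7 226.5] rpy [ 3.1415e+00 -4.0000e-04  3.1411e+00] q [ 0.18  0.22  1.7   0.    1.22 -1.39] w 92.0 F [0.5 0.5 0.8] grip 0.0
shift cm tool [-20.74 -32.75  10.64] turn -0.03
```

```bash
python3 -m crank '[[[1,-2.5,-4,0,0],[1,-5,-8,0,0],[1,-7.5,-12,0,0],[1,-10,-16,0,0],[1,-12.5,-20,1,0],[1,-15,-24,2.5,0],[1,-17.5,-28,4.5,0],[1,-20,-31.5,6.5,0],[1,-20.7,-32.7,8.5,0],[1,-20.7,-32.7,10.5,0]]]'; python3 d.py 635.1 -169.9 20
```

```text
time: 2.1
tool_pos: [634.7, -170.6, 119.5]
tcp_rot: [3.142, -0.001, 3.138]
contact_force: [0.6, -0.4, 0.2]
grip_width: 91.6
finger_force: 0.0
t 2.1 pos [ 634.7 -170.6  119.5] rpy [ 3.1416e+00 -8.0000e-04  3.1384e+00] q [-0.38  0.67  1.27 -0.    1.2  -1.95] w 91.6 F [ 0.6 -0.4  0.2] grip 0.0
shift cm tool [-0.05  0.06  9.95] turn -0.19
```

```bash
python3 -m crank '[[[1,0,0.05,2,0],[1,0,0.05,4,0],[1,0,0.05,6,0],[1,0,0.05,8,0],[1,0,0.05,9.9,0],[1,0,0.05,9.9,0],[0.5,0,0.05,9.9,0],[0,0,0.05,9.9,0],[0,0,0.05,9.9,0],[0,0,0.05,9.9,0]]]';python3 -m crank '[[[0,0,0,0,0],[0,0,0,0,0],[0,0,0,0,0],[0,0,0,0,0],[0,0,0,0,0],[0,0,-0.5,-1,0],[0,0,-0.5,-2,0],[0,0,0,-4,0],[0,0,0,-6,0],[0,0,0,-8,0]]]'; python3 d.py 426.7 281 130
```

```text
time: 3.1
tool_pos: [634.9, -167.8, 24.0]
tcp_rot: [-3.141, 0.002, 3.141]
contact_force: [-0.1, -0.0, 3.4]
grip_width: 68.1
finger_force: 30.0
time: 4.1
tool_pos: [634.2, -167.4, 104.0]
tcp_rot: [3.141, 0.0, 3.141]
contact_force: [0.1, -0.4, -1.1]
grip_width: 68.0
finger_force: 30.0
t 4.1 pos [ 634.2 -167.4  104. ] rpy [3.1414 0.     3.1411] q [-0.37  0.69  1.29  0.    1.17 -1.95] w 68.0 F [ 0.1 -0.4 -1.1] grip 30.0
shift cm tool [20.77 44.83 -2.59] turn -0.03
```

```bash
python3 -m crank '[[[0,0,0,-1,0],[0,1.5,3.5,-2,0],[0,3.5,8,-2.6,0],[0,5.5,12.5,-2.6,0],[0,7.5,17,-2.6,0],[0,9.5,21.5,-2.6,0],[0,11.5,26,-2.6,0],[0,13.5,30,-2.6,0],[0,15,33,-2.6,0],[0,16,35,-2.6,0]]]'
python3 -m crank '[[[0,1,2,0,0],[0,2.5,5,0,0],[0,3.8,7.8,0,0],[0,4.6,9.4,0,0],[0,4.8,9.8,0,0],[0,4.8,9.8,0,0],[0,4.8,9.8,0,0],[0,4.8,9.8,0,0],[0,4.8,9.8,0,0],[0,4.8,9.8,0,0]]]'; python3 - <<'E'
from h import *
for i in range(3): print(bot.get_obs()["tool_pos"].round(2))
for n in("top","scene"):
    p,d=bot.capture(n); cv2.imwrite(f"pics/{n}1.png",p[:,:,::-1]); np.save(f"{n}1.npy",d)
    print(bot.get_obs()["tool_pos"].round(2))
a=cv2.imread("pics/top1.png")[150:300,60:220];b=cv2.imread("pics/scene1.png")[100:250,310:470]
cv2.imwrite("pics/m1.png",cv2.resize(np.hstack([a,b]),None,fx=2.5,fy=2.5))
E
python3 d.py 426.7 281 28
```

```text
time: 5.1
tool_pos: [472.8, 184.6, 128.9]
tcp_rot: [3.141, -0.001, -3.14]
contact_force: [0.3, -0.1, -0.8]
grip_width: 68.8
finger_force: 30.0
time: 6.1
tool_pos: [426.8, 280.1, 128.7]
tcp_rot: [-3.142, -0.0, 3.14]
contact_force: [0.1, -1.3, -0.8]
grip_width: 68.3
finger_force: 30.0
[426.79 280.13 128.72]
[426.79 280.13 128.72]
[426.79 280.13 128.72]
[426.72 280.25 128.71]
[426.66 280.34 128.73]
t 6.2 pos [426.7 280.3 128.7] rpy [3.1415 0.     3.1405] q [ 0.43  0.42  1.7   0.    1.02 -1.14] w 67.8 F [-0.9  0.3 -1.6] grip 30.0
shift cm tool [-0.    0.07 10.07] turn -0.06
```

View pics/m1.png

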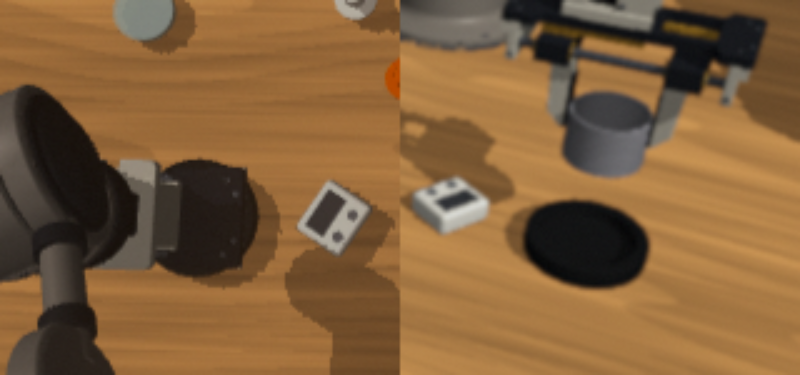

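The pot is held upright above the cradle. The scene view should give its height and centre.

```bash
cat > held.py <<'E'
# usage: held.py scene-npy x y z0 z1 : slices of scene cloud near (x,y), circle fit per slice
from h import *; import sys
from scipy.optimize import least_squares
f=sys.argv[1]; x,y,z0,z1,r=map(float,sys.argv[2:7]); d=np.load(f); W=cloud("scene",d)
m=(d>0)&(np.hypot(W[...,0]-x,W[...,1]-y)<r+5)&(W[...,2]>z0)&(W[...,2]<z1); P=W[m]
o=-cam("scene")[1].T@cam("scene")[2]; v=(o[:2]-[x,y]); v/=np.linalg.norm(v)
h,e=np.histogram(P[:,2],np.arange(z0,z1+3,3)); print([(int(a),int(b)) for a,b in zip(e,h) if b])
for a in np.arange(z0,z1,12):
    q=P[(P[:,2]>=a)&(P[:,2]<a+12)]; q=q[((q[:,:2]-[x,y])@v>0.4*r)]
    if len(q)>20:
        s=least_squares(lambda c:np.hypot(q[:,0]-c[0],q[:,1]-c[1])-r,[x,y],loss="soft_l1"); print(a,len(q),s.x.round(1),round(float(np.sqrt(np.mean(s.fun**2))),2))
E
python3 held.py scene1.npy 426.7 281 60 180 34
```

```text
[(102, 10), (105, 35), (108, 44), (111, 39), (114, 59), (117, 61), (120, 65), (123, 67), (126, 85), (129, 75), (132, 79), (135, 83), (138, 84), (141, 84), (144, 94), (147, 103), (150, 14), (153, 8), (156, 5), (159, 6), (162, 8), (165, 7), (168, 5), (171, 11), (174, 6), (177, 3)]
96.0 41 [427.7 277.5] 1.24
108.0 147 [428.  277.6] 1.0
120.0 161 [427.9 278. ] 1.35
132.0 170 [428.1 278.1] 1.68
144.0 103 [427.8 278.7] 2.2
```

```bash
python3 -m crank '[[[0,0,0.2,1.5,0],[0,0,0.2,3,0],[0,0,0.2,4.5,0],[0,0,0.2,6,0],[0,0,0.2,7.5,0],[0,0,0.2,8.5,0],[0,0,0.2,9.1,0],[0,0,0.2,9.5,0],[0,0,0.2,9.6,0],[0,0,0.2,9.6,0]]]'
python3 -m crank '[[[0.85,0,0,0,0],[0.95,0,0,0,0],[0.95,0,0,0,0],[0.95,0,0,0,0],[0.95,0,0,0,0],[0.95,0,0,-2,0],[0.95,0,0,-5,0],[0.95,0,0,-8,0],[0.95,0,0,-11,0],[0.95,0,0,-14,0]]]'
python3 d.py 443.6 10.5 160
```

```text
time: 7.2
tool_pos: [426.7, 282.7, 33.0]
tcp_rot: [3.141, 0.001, 3.141]
contact_force: [0.5, 0.4, -0.8]
grip_width: 68.1
finger_force: 30.0
time: 8.2
tool_pos: [426.3, 282.5, 174.0]
tcp_rot: [3.142, -0.0, 3.141]
contact_force: [0.9, 0.0, -0.3]
grip_width: 87.2
finger_force: 0.0
t 8.2 pos [426.3 282.5 174. ] rpy [ 3.1416 -0.      3.1411] q [ 0.44  0.37  1.64  0.    1.13 -1.14] w 87.2 F [ 0.9  0.  -0.3] grip 0.0
shift cm tool [ -1.74 -27.2    1.4 ] turn -0.03
```

```bash
python3 -m crank '[[[1,-0.1,-2,0,0],[1,-0.3,-5.5,0,0],[1,-0.6,-9.5,0,0],[1,-0.9,-13.5,0,0],[1,-1.2,-17.5,0,0],[1,-1.4,-21.5,0.5,0],[1,-1.7,-25,1,0],[1,-1.7,-27,1.4,0],[1,-1.7,-27.2,1.4,0],[1,-1.7,-27.2,1.4,0]]]'
python3 - <<'E'
from h import *
p,d=bot.capture("top"); W=cloud("top",d); cv2.imwrite("pics/top2.png",p[:,:,::-1])
for nm,h,r in(("cradle",20,55),("large",53,34)):
    m=(abs(W[...,2]-h)<5)&(np.hypot(W[...,0]-426.7,W[...,1]-281)<75)&(d>0); q=W[m]
    c,rr=cv2.minEnclosingCircle(q[:,:2].astype(np.float32)); print(nm,len(q),np.median(q[:,2]),np.round(c,1),rr)
E
python3 d.py 443.6 10.5 43
```

```text
time: 9.2
tool_pos: [443.3, 10.5, 158.8]
tcp_rot: [3.141, -0.0, 3.14]
contact_force: [-0.3, 0.3, 0.1]
grip_width: 91.8
finger_force: 0.0
cradle 737 19.94378419206401 [426.1 280.8] 55.29536437988281
large 128 52.110802631351746 [427.6 281.9] 34.15607452392578
t 9.25 pos [443.4  11.1 158.9] rpy [3.1412e+00 2.0000e-04 3.1408e+00] q [-0.15  0.27  1.84  0.    1.03 -1.72] w 92.2 F [0.3 0.3 0.6] grip 0.0
shift cm tool [-0.02 -0.07 11.59] turn -0.05
```

```bash
python3 -m crank '[[[1,0,0,2.5,0],[1,0,0,5,0],[1,0,0,7.5,0],[1,0,0,9.5,0],[1,0,0,11,0],[1,0,0,11.5,0],[1,0,0,11.5,0],[0.3,0,0,11.5,0],[0,0,0,11.5,0],[0,0,0,11.5,0]]]';python3 -m crank '[[[0,0,0,0,0],[0,0,0,0,0],[0,0,0,0,0],[0,0,0,0,0],[0,0,0,0,0],[0,0,0,0,0],[0,0,0,0,0],[0,0,0,0,0],[0,0,0,0,0],[0,0,0,0,0]]]'; python3 -m crank '[[[0,0,0,-0.5,0],[0,0,0,-1.5,0],[0,0,0,-3,0],[0,0,0,-5,0],[0,0,0,-7,0],[0,0,0,-9,0],[0,0,0,-10.5,0],[0,0,0,-11,0],[0,0,0,-11,0],[0,0,0,-11,0]]]'; python3 d.py 427 282.5 155
```

```text
time: 10.25
tool_pos: [443.9, 10.6, 44.4]
tcp_rot: [-3.141, 0.002, 3.141]
contact_force: [-0.3, 0.8, -0.3]
grip_width: 72.1
finger_force: 0.0
time: 11.25
tool_pos: [443.4, 10.6, 43.8]
tcp_rot: [-3.142, 0.0, 3.141]
contact_force: [-1.0, -1.5, 5.4]
grip_width: 49.4
finger_force: 30.0
time: 12.25
tool_pos: [442.9, 10.7, 153.2]
tcp_rot: [3.141, -0.001, 3.141]
contact_force: [-0.1, 0.3, -0.7]
grip_width: 49.3
finger_force: 30.0
t 12.25 pos [442.9  10.7 153.2] rpy [ 3.1413e+00 -9.0000e-04  3.1412e+00] q [-0.15  0.28  1.85  0.    1.02 -1.72] w 49.3 F [-0.1  0.3 -0.7] grip 30.0
shift cm tool [ 1.6  27.18 -0.17] turn -0.02
```

```bash
python3 -m crank '[[[0,0.1,1.5,0,0],[0,0.3,4.5,0,0],[0,0.5,8,0,0],[0,0.7,12,0,0],[0,1,16,0,0],[0,1.2,20,0,0],[0,1.4,23.5,0,0],[0,1.6,26,0,0],[0,1.6,27,0,0],[0,1.6,27.2,0,0]]]'
python3 -m crank '[[[0,0,0,0,0],[0,0,0,0,0],[0,0,0,0,0],[0,0,0,0,0],[0,0,0,0,0],[0,0,0,0,0],[0,0,0,0,0],[0,0,0,0,0],[0,0,0,0,0],[0,0,0,0,0]]]'; python3 - <<'E'
from h import *
p,d=bot.capture("scene"); cv2.imwrite("pics/scene3.png",p[:,:,::-1]); np.save("scene3.npy",d)
cv2.imwrite("pics/m3.png",cv2.resize(p[80:230,310:470,::-1],None,fx=3,fy=3))
E
python3 held.py scene3.npy 427 282 80 190 25.5; echo large; python3 held.py scene3.npy 427 282 20 60 34;  python3 d.py 427 282.5 57
```

```text
time: 13.25
tool_pos: [427.0, 283.1, 152.8]
tcp_rot: [-3.141, -0.001, -3.14]
contact_force: [0.2, -0.4, -1.3]
grip_width: 49.4
finger_force: 30.0
time: 14.25
tool_pos: [427.5, 282.7, 153.7]
tcp_rot: [3.142, 0.0, 3.141]
contact_force: [-0.4, -0.3, -0.8]
grip_width: 49.4
finger_force: 30.0
[(107, 7), (110, 26), (113, 35), (116, 28), (119, 30), (122, 28), (125, 30), (128, 35), (131, 26), (134, 30), (137, 35), (140, 36), (143, 32), (146, 54), (149, 51), (152, 63), (155, 58), (158, 64), (161, 64), (164, 73), (167, 78), (170, 15), (173, 6), (176, 5), (179, 7), (182, 9), (185, 6), (188, 4)]
104.0 63 [427.9 279.3] 1.35
116.0 110 [428.2 279.9] 1.05
128.0 119 [428.4 280. ] 1.12
140.0 124 [428.1 279.7] 1.14
152.0 131 [428.4 280.7] 1.56
164.0 83 [428.3 280.9] 1.58
large
[(20, 55), (23, 56), (26, 55), (29, 68), (32, 63), (35, 64), (38, 67), (41, 64), (44, 70), (47, 67), (50, 84), (53, 16)]
20.0 123 [428.  279.8] 1.01
32.0 131 [427.8 280.1] 1.14
44.0 109 [428.  280.2] 1.16
t 14.3 pos [427.5 282.7 153.7] rpy [3.1415 0.     3.1412] q [ 0.43  0.39  1.67  0.    1.08 -1.14] w 49.4 F [-0.2 -0.2 -0.2] grip 30.0
shift cm tool [ 0.05 -0.02  9.67] turn -0.02
```

View pics/m3.png

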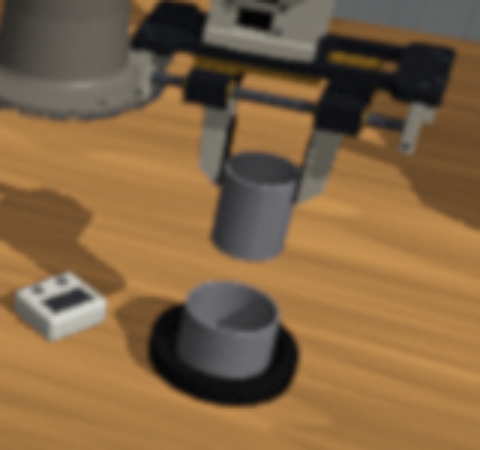

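Well aligned: the medium pot is concentric with the large one, with its foot at about 110 mm. I'll lower and release it.

```bash
python3 -m crank '[[[0,0,0,1.5,0],[0,0,0,3,0],[0,0,0,4.5,0],[0,0,0,6,0],[0,0,0,7.2,0],[0,0,0,8.2,0],[0,0,0,9,0],[0,0,0,9.5,0],[0,0,0,9.7,0],[0,0,0,9.7,0]]]'
python3 -m crank '[[[0.6,0,0,0,0],[0.7,0,0,0,0],[0.7,0,0,0,0],[0.7,0,0,0,0],[0.7,0,0,0,0],[0.7,0,0,-2,0],[0.7,0,0,-5,0],[0.7,0,0,-8,0],[0.7,0,0,-11,0],[0.7,0,0,-14,0]]]'
python3 d.py 442.2 -274.4 160
```

```text
time: 15.3
tool_pos: [427.6, 282.7, 56.7]
tcp_rot: [3.141, 0.0, 3.141]
contact_force: [0.3, 0.2, -1.6]
grip_width: 49.2
finger_force: 30.0
time: 16.3
tool_pos: [427.3, 282.6, 198.0]
tcp_rot: [3.142, -0.0, 3.141]
contact_force: [1.0, 1.2, 0.7]
grip_width: 64.5
finger_force: 0.0
t 16.3 pos [427.3 282.6 198. ] rpy [ 3.1415 -0.      3.1411] q [ 0.43  0.34  1.6   0.    1.19 -1.14] w 64.5 F [1.  1.2 0.7] grip 0.0
shift cm tool [ -1.52 -55.69   3.8 ] turn -0.03
```

```bash
python3 -m crank '[[[0.7,0,-2,0,0],[0.7,0,-6,0,0],[0.7,0,-10,0,0],[0.7,0,-14,0,0],[0.7,0,-18,0,0],[0.7,-0.2,-22,0,0],[0.7,-0.4,-26,0,0],[0.7,-0.6,-30,0,0],[0.7,-0.7,-34,0,0],[0.7,-0.8,-38,0,0]]]'
python3 -m crank '[[[0.7,-0.1,-4,0,0],[0.7,-0.3,-8,0,0],[0.7,-0.5,-12,0,0],[0.7,-0.7,-15,1,0],[0.7,-0.7,-17,2,0],[0.7,-0.7,-17.7,3,0],[0.7,-0.7,-17.7,3.8,0],[0.7,-0.7,-17.7,3.8,0],[0.7,-0.7,-17.7,3.8,0],[0.7,-0.7,-17.7,3.8,0]]]'
python3 - <<'E'
from h import *
p,d=bot.capture("top"); W=cloud("top",d); cv2.imwrite("pics/top4.png",p[:,:,::-1])
for nm,h,r in(("large",53,34),("medium",72,25.5)):
    m=(abs(W[...,2]-h)<4)&(np.hypot(W[...,0]-427,W[...,1]-281)<r+8)&(d>0)
    if r>30: m&=np.hypot(W[...,0]-427,W[...,1]-281)>r-7
    q=W[m]
    c,rr=cv2.minEnclosingCircle(q[:,:2].astype(np.float32)); print(nm,len(q),np.median(q[:,2]),np.round(c,1),rr)
E
python3 d.py 442.2 -274.4 60
```

```text
time: 17.3
tool_pos: [435.1, -99.0, 196.9]
tcp_rot: [-3.142, 0.001, 3.141]
contact_force: [0.3, -0.5, 0.9]
grip_width: 64.5
finger_force: 0.0
time: 18.3
tool_pos: [442.7, -273.6, 159.3]
tcp_rot: [-3.141, 0.001, -3.141]
contact_force: [0.8, 0.0, 0.3]
grip_width: 64.1
finger_force: 0.0
large 112 53.12653523828902 [427.3 281.7] 34.21541213989258
medium 92 71.43374978932722 [428.5 281.7] 25.88572120666504
t 18.35 pos [ 442.7 -273.8  159.4] rpy [-3.1410e+00  1.0000e-03 -3.1409e+00] q [-0.7   0.4   1.64  0.    1.1  -2.27] w 64.3 F [ 0.2 -0.5  0.7] grip 0.0
shift cm tool [ 0.06 -0.06  9.94] turn 0.04
```

```bash
python3 -m crank '[[[0.7,0,0,2,0],[0.7,0,0,4,0],[0.7,0,0,6,0],[0.7,0,0,8,0],[0.7,0,0,9.4,0],[0.7,0,0,9.9,0],[0.7,0,0,9.9,0],[0.2,0,0,9.9,0],[0,0,0,9.9,0],[0,0,0,9.9,0]]]';python3 -m crank '[[[0,0,0,0,0],[0,0,0,0,0],[0,0,0,0,0],[0,0,0,0,0],[0,0,0,0,0],[0,0,0,0,0],[0,0,0,0,0],[0,0,0,0,0],[0,0,0,0,0],[0,0,0,0,0]]]'; python3 -m crank '[[[0,0,0,-0.5,0],[0,0,0,-1.5,0],[0,0,0,-3,0],[0,0,0,-5,0],[0,0,0,-7.5,0],[0,0,0,-10,0],[0,0,0,-11.5,0],[0,0,0,-12,0],[0,0,0,-12,0],[0,0,0,-12,0]]]'; python3 d.py 427.5 282.5 180
```

```text
time: 19.35
tool_pos: [442.6, -274.6, 60.4]
tcp_rot: [-3.141, 0.001, 3.141]
contact_force: [0.7, -0.6, -0.8]
grip_width: 44.8
finger_force: 0.0
time: 20.35
tool_pos: [442.4, -274.5, 60.0]
tcp_rot: [-3.141, 0.001, 3.141]
contact_force: [0.8, -0.3, 4.8]
grip_width: 32.8
finger_force: 30.0
time: 21.35
tool_pos: [441.8, -274.0, 178.9]
tcp_rot: [3.14, -0.001, 3.141]
contact_force: [-0.5, 0.2, -0.2]
grip_width: 32.6
finger_force: 30.0
t 21.35 pos [ 441.8 -274.   178.9] rpy [ 3.1405e+00 -1.2000e-03  3.1411e+00] q [-0.7   0.38  1.61  0.    1.15 -2.27] w 32.6 F [-0.5  0.2 -0.2] grip 30.0
shift cm tool [ 1.460e+00  5.565e+01 -5.000e-02] turn -0.03
```

```bash
python3 -m crank '[[[0,0,1.5,0,0],[0,0,4.5,0,0],[0,0.2,8.5,0,0],[0,0.4,12.5,0,0],[0,0.6,16.5,0,0],[0,0.8,20.5,0,0],[0,0.8,24.5,0,0],[0,0.8,28.5,0,0],[0,0.8,32.5,0,0],[0,0.8,36,0,0]]]'
python3 -m crank '[[[0,0,4,0,0],[0,0.2,8,0,0],[0,0.4,12,0,0],[0,0.6,15.5,0,0],[0,0.6,18,0,0],[0,0.6,19.3,0,0],[0,0.6,19.7,0,0],[0,0.6,19.7,0,0],[0,0.6,19.7,0,0],[0,0.6,19.7,0,0]]]'; python3 - <<'E'
from h import *
p,d=bot.capture("scene"); cv2.imwrite("pics/scene5.png",p[:,:,::-1]); np.save("scene5.npy",d)
cv2.imwrite("pics/m5.png",cv2.resize(p[60:230,310:470,::-1],None,fx=3,fy=3))
E
python3 held.py scene5.npy 427 281 100 220 17; echo medium; python3 held.py scene5.npy 427 281 54 74 25.5;  python3 d.py 428.5 283 75
python3 -c "
from h import *
print(0)"
```

```text
time: 22.35
tool_pos: [432.9, 88.2, 179.1]
tcp_rot: [3.141, -0.002, -3.141]
contact_force: [0.9, -0.3, -0.2]
grip_width: 33.1
finger_force: 30.0
time: 23.35
tool_pos: [428.6, 281.6, 179.8]
tcp_rot: [-3.141, -0.0, 3.14]
contact_force: [0.6, -0.1, -0.3]
grip_width: 32.8
finger_force: 30.0
[(118, 8), (121, 20), (124, 22), (127, 23), (130, 18), (133, 22), (136, 18), (139, 19), (142, 22), (145, 19), (148, 23), (151, 21), (154, 18), (157, 24), (160, 24), (163, 19), (166, 20), (169, 23), (172, 24), (175, 21), (178, 27), (181, 31), (184, 31), (187, 43), (190, 50), (193, 46), (196, 39), (199, 6), (202, 4), (205, 5), (208, 5), (211, 4), (214, 6), (217, 5)]
112.0 28 [428.8 278.1] 1.04
124.0 81 [429.  278.1] 1.13
136.0 75 [428.9 278.6] 1.02
148.0 81 [428.9 278.7] 1.02
160.0 84 [428.9 279.1] 1.03
172.0 94 [429.1 278.9] 1.27
184.0 97 [429.1 278.9] 1.54
196.0 27 [430.4 280.7] 1.69
medium
[(54, 54), (57, 48), (60, 49), (63, 56), (66, 46), (69, 74), (72, 8)]
54.0 105 [428.2 279.8] 1.2
66.0 62 [428.2 280.1] 1.2
t 23.4 pos [428.7 281.7 179.8] rpy [-3.1416e+00  1.0000e-04  3.1396e+00] q [ 0.43  0.36  1.63 -0.    1.15 -1.14] w 32.6 F [-0.  -0.  -0.9] grip 30.0
shift cm tool [ 0.02  0.13 10.48] turn -0.11
0
```

View pics/m5.png

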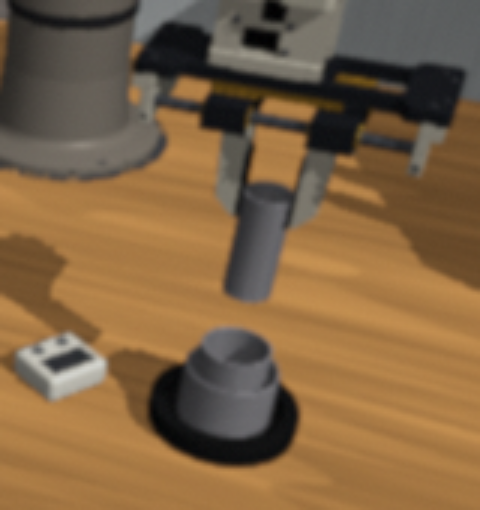

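```bash
python3 -m crank '[[[0,0,0.15,1.5,0],[0,0,0.15,3,0],[0,0,0.15,4.5,0],[0,0,0.15,6,0],[0,0,0.15,7.5,0],[0,0,0.15,8.7,0],[0,0,0.15,9.6,0],[0,0,0.15,10.1,0],[0,0,0.15,10.3,0],[0,0,0.15,10.3,0]]]'
python3 -m crank '[[[0.45,0,0,0,0],[0.55,0,0,0,0],[0.55,0,0,0,0],[0.55,0,0,0,0],[0.55,0,0,0,0],[0.55,0,0,-2,0],[0.55,0,0,-5,0],[0.55,0,0,-8,0],[0.55,0,0,-10,0],[0.55,0,0,-11,0]]]'
python3 d.py 639.3 141 180
```

```text
time: 24.4
tool_pos: [428.6, 284.2, 76.8]
tcp_rot: [3.141, 0.0, 3.141]
contact_force: [0.4, -0.4, -0.9]
grip_width: 32.1
finger_force: 30.0
time: 25.4
tool_pos: [429.2, 284.5, 188.7]
tcp_rot: [3.14, 0.003, 3.141]
contact_force: [-0.3, 0.8, -0.1]
grip_width: 50.6
finger_force: 0.0
t 25.4 pos [429.2 284.5 188.7] rpy [3.1402e+00 2.9000e-03 3.1412e+00] q [ 0.44  0.36  1.61  0.    1.17 -1.13] w 50.6 F [-0.3  0.8 -0.1] grip 0.0
shift cm tool [-21.02 -14.34   0.91] turn -0.02
```

```bash
python3 -m crank '[[[0.55,-2,-1.5,0,0],[0.55,-5,-3.5,0,0],[0.55,-8,-5.5,0,0],[0.55,-11.5,-8,0,0],[0.55,-15,-10.3,0,0],[0.55,-18,-12.3,0,0],[0.55,-20,-13.6,1,0],[0.55,-21,-14.3,2.5,0],[0.55,-21,-14.3,4,0],[0.55,-21,-14.3,5,0]]]'
python3 - <<'E'
from h import *
p,d=bot.capture("top"); W=cloud("top",d); cv2.imwrite("pics/top6.png",p[:,:,::-1])
for nm,h,r in(("medium",72,25.5),("small",94,17)):
    m=(abs(W[...,2]-h)<5)&(np.hypot(W[...,0]-427,W[...,1]-281)<r+8)&(d>0)
    if r>20: m&=np.hypot(W[...,0]-428,W[...,1]-281.7)>r-6
    q=W[m]
    c,rr=cv2.minEnclosingCircle(q[:,:2].astype(np.float32)); print(nm,len(q),np.median(q[:,2]),np.round(c,1),rr)
cv2.imwrite("pics/m6.png",cv2.resize(p[120:290,80:260,::-1],None,fx=3,fy=3))
E
python3 d.py 639.3 141 20
```

```text
time: 26.4
tool_pos: [637.0, 141.0, 133.9]
tcp_rot: [-3.141, -0.004, 3.141]
contact_force: [-0.4, 0.6, 0.1]
grip_width: 50.2
finger_force: 0.0
medium 0 nan [0. 0.] 0.0
small 0 nan [0. 0.] 0.0
t 26.45 pos [636.3 141.3 132.7] rpy [-3.1412 -0.0061  3.1415] q [ 0.1   0.66  1.26  0.    1.23 -1.47] w 50.4 F [-0.6  0.4 -1. ] grip 0.0
shift cm tool [-0.37 -0.02 11.27] turn -0.01
  return _methods._mean(a, axis=axis, dtype=dtype,
  ret = ret.dtype.type(ret / rcount)
```

View pics/m6.png

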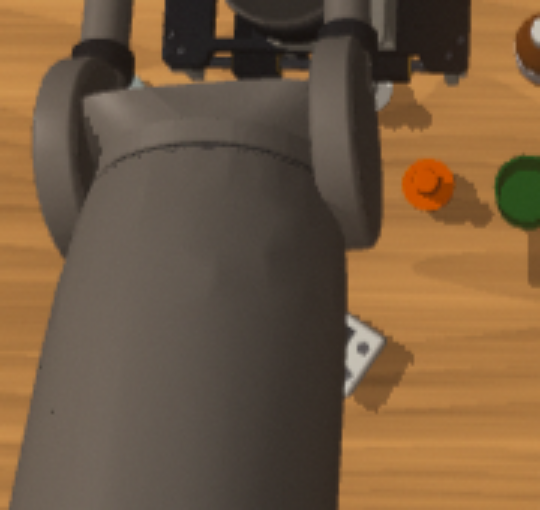

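The arm hides the stack from above. I'll settle, then check from the scene camera.

```bash
python3 -m crank '[[[0.55,0,0,1,0],[0.55,0,0,2,0],[0.55,0,0,3,0],[0.55,0,0,4,0],[0.55,0,0,4,0],[0.55,0,0,4,0],[0.55,0,0,4,0],[0.55,0,0,4,0],[0.55,0,0,4,0],[0.55,0,0,4,0]]]'
python3 - <<'E'
from h import *
p,d=bot.capture("scene"); cv2.imwrite("pics/scene7.png",p[:,:,::-1]); np.save("scene7.npy",d)
cv2.imwrite("pics/m7.png",cv2.resize(p[110:260,250:430,::-1],None,fx=3,fy=3))
E
python3 held.py scene7.npy 428 281 76 100 17;  echo medium; python3 held.py scene7.npy 428 281 54 74 25.5; echo stopper;python3 held.py scene7.npy 639.6 138.6 18 42 10; python3 d.py 639.3 141 20
```

```text
time: 27.45
tool_pos: [638.5, 141.0, 97.0]
tcp_rot: [3.142, 0.001, 3.141]
contact_force: [0.3, -0.5, 0.5]
grip_width: 50.6
finger_force: 0.0
[(76, 23), (79, 37), (82, 25), (85, 36), (88, 37), (91, 45), (94, 7)]
76.0 69 [429.3 280.9] 1.08
88.0 44 [429.2 280.8] 1.21
medium
[(54, 29), (57, 27), (60, 35), (63, 35), (66, 46), (69, 60), (72, 26)]
54.0 97 [428.4 280.2] 1.07
66.0 95 [426.5 280.1] 4.21
stopper
[(18, 10), (21, 10), (24, 11), (27, 10), (30, 9), (33, 10), (36, 41), (39, 13)]
18.0 39 [640.3 138.1] 0.88
30.0 45 [639.6 138.5] 1.75
t 27.5 pos [638.5 141.   97. ] rpy [3.1415e+00 4.0000e-04 3.1411e+00] q [ 0.1   0.69  1.3   0.    1.15 -1.47] w 50.6 F [-0.2  0.8  0.2] grip 0.0
shift cm tool [-0.08 -0.    7.7 ] turn -0.03
```

View pics/m7.png

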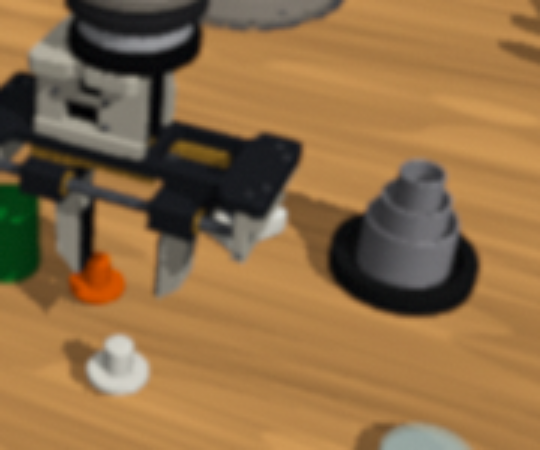

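The stack is nested: narrow pot rim at about 94 mm, axes within 1 mm. The gripper is over the white stopper, so I'll pick it up.

```bash
python3 -m crank '[[[0.55,-0.1,0,1.5,0],[0.55,-0.1,0,3,0],[0.55,-0.1,0,4.5,0],[0.55,-0.1,0,6,0],[0.55,-0.1,0,7,0],[0.55,-0.1,0,7.6,0],[0.55,-0.1,0,7.6,0],[0.1,-0.1,0,7.6,0],[0,-0.1,0,7.6,0],[0,-0.1,0,7.6,0]]]';python3 -m crank '[[[0,0,0,0,0],[0,0,0,0,0],[0,0,0,0,0],[0,0,0,0,0],[0,0,0,0,0],[0,0,0,0,0],[0,0,0,0,0],[0,0,0,0,0],[0,0,0,0,0],[0,0,0,0,0]]]'; python3 d.py 639 141 20; python3 -m crank '[[[0,0,0,-0.5,0],[0,0,0,-1.5,0],[0,0,0,-3,0],[0,0,0,-5.5,0],[0,0,0,-8.5,0],[0,0,0,-11.5,0],[0,0,0,-13.5,0],[0,0,0,-14,0],[0,0,0,-14,0],[0,0,0,-14,0]]]'; python3 d.py 428.8 284 160
```

```text
time: 28.5
tool_pos: [639.9, 141.1, 21.5]
tcp_rot: [3.141, 0.001, 3.141]
contact_force: [0.1, 0.6, 0.7]
grip_width: 30.6
finger_force: 0.0
time: 29.5
tool_pos: [639.7, 141.1, 21.1]
tcp_rot: [3.141, 0.001, 3.141]
contact_force: [-0.1, 0.5, 5.6]
grip_width: 19.0
finger_force: 30.0
t 29.5 pos [639.7 141.1  21.1] rpy [3.1414e+00 8.0000e-04 3.1411e+00] q [ 0.1   0.78  1.36  0.    1.   -1.47] w 19.0 F [-0.1  0.5  5.6] grip 30.0
shift cm tool [ 0.07 -0.01  0.11] turn -0.03
time: 30.5
tool_pos: [638.8, 141.0, 159.7]
tcp_rot: [-3.141, -0.002, 3.141]
contact_force: [-0.0, 0.1, 0.1]
grip_width: 19.1
finger_force: 30.0
t 30.5 pos [638.8 141.  159.7] rpy [-3.1415e+00 -1.9000e-03  3.1410e+00] q [ 0.1   0.63  1.23  0.    1.28 -1.47] w 19.1 F [-0.   0.1  0.1] grip 30.0
shift cm tool [2.100e+01 1.429e+01 1.000e-02] turn -0.03
```

```bash
python3 -m crank '[[[0,2,1.4,0,0],[0,5,3.5,0,0],[0,8,5.6,0,0],[0,11,7.7,0,0],[0,14,9.8,0,0],[0,17,11.8,0,0],[0,19.5,13.3,0,0],[0,20.7,14.1,0,0],[0,21,14.25,0,0],[0,21,14.25,0,0]]]'
python3 -m crank '[[[0,0,0,0,0],[0,0,0,0,0],[0,0,0,0,0],[0,0,0,0,0],[0,0,0,0,0],[0,0,0,0,0],[0,0,0,0,0],[0,0,0,0,0],[0,0,0,0,0],[0,0,0,0,0]]]'; python3 - <<'E'
from h import *
p,d=bot.capture("scene"); cv2.imwrite("pics/scene8.png",p[:,:,::-1]); np.save("scene8.npy",d)
cv2.imwrite("pics/m8.png",cv2.resize(p[60:230,310:470,::-1],None,fx=3,fy=3))
E
python3 held.py scene8.npy 428 281 76 100 17; echo flange; python3 held.py scene8.npy 428 281 132 160 21; python3 d.py 428.7 283.7 103
```

```text
time: 31.5
tool_pos: [429.9, 283.5, 160.4]
tcp_rot: [-3.141, -0.0, 3.142]
contact_force: [0.2, -0.4, -0.0]
grip_width: 19.3
finger_force: 30.0
time: 32.5
tool_pos: [429.5, 283.7, 160.8]
tcp_rot: [3.142, 0.0, 3.141]
contact_force: [0.7, 0.7, -0.5]
grip_width: 19.2
finger_force: 30.0
[(76, 27), (79, 31), (82, 26), (85, 41), (88, 36), (91, 46), (94, 4)]
76.0 73 [429.4 281.3] 1.12
88.0 43 [429.  280.7] 1.2
flange
[(138, 4), (141, 6), (150, 18), (153, 54), (156, 50), (159, 4)]
144.0 60 [428.8 280.5] 3.66
156.0 42 [423.3 279.9] 4.06
t 32.55 pos [429.5 283.7 160.8] rpy [3.1415e+00 1.0000e-04 3.1412e+00] q [ 0.43  0.39  1.65  0.    1.1  -1.14] w 19.3 F [ 0.9  0.  -0. ] grip 30.0
shift cm tool [0.08 0.   5.78] turn -0.03
```

View pics/m8.png

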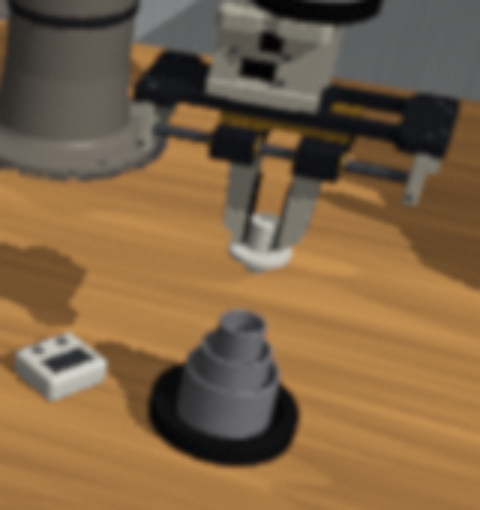

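The stopper is centred over the narrow pot, plug down. I'll seat it.

```bash
python3 -m crank '[[[0,0.05,0,1,0],[0,0.05,0,2,0],[0,0.05,0,3,0],[0,0.05,0,4,0],[0,0.05,0,4.7,0],[0,0.05,0,5.2,0],[0,0.05,0,5.5,0],[0,0.05,0,5.7,0],[0,0.05,0,5.7,0],[0,0.05,0,5.7,0]]]'
python3 -m crank '[[[0.35,0,0,0,0],[0.5,0,0,0,0],[0.5,0,0,0,0],[0.5,0,0,0,0],[0.5,0,0,0,0],[0.5,0,0,-2,0],[0.5,0,0,-5,0],[0.5,0,0,-8,0],[0.5,0,0,-10,0],[0.5,0,0,-10,0]]]'
python3 -m crank '[[[0.5,0,-3,0,0],[0.5,0,-7,0,0],[0.5,0,-11,0,0],[0.5,0,-15,0,0],[0.5,0,-19,0,0],[0.5,0,-22,0,0],[0.5,0,-24,0,0],[0.5,0,-25,0,0],[0.5,0,-25,0,0],[0.5,0,-25,0,0]]]'
python3 - <<'E'
from h import *
p,d=bot.capture("scene"); np.save("scene9.npy",d); t,dt=bot.capture("top"); W=cloud("top",dt)
for nm,h in(("flange",99),("knob",121)):
    m=(abs(W[...,2]-h)<4)&(np.hypot(W[...,0]-428,W[...,1]-281)<40)&(dt>0); q=W[m]
    c,r=cv2.minEnclosingCircle(q[:,:2].astype(np.float32)); print(nm,np.median(q[:,2]),np.round(c,1),r)
cv2.imwrite("pics/m9.png",cv2.resize(np.hstack([p[80:230,310:470,::-1],t[160:310,60:220,::-1]]),None,fx=2.5,fy=2.5))
E
python3 d.py 0 0 0
```

```text
time: 33.55
tool_pos: [429.2, 283.8, 104.0]
tcp_rot: [3.141, 0.001, 3.141]
contact_force: [0.3, 0.1, -0.6]
grip_width: 19.2
finger_force: 30.0
time: 34.55
tool_pos: [430.4, 284.3, 206.6]
tcp_rot: [3.139, 0.006, 3.141]
contact_force: [-0.0, -0.4, -0.3]
grip_width: 45.6
finger_force: 0.0
time: 35.55
tool_pos: [428.7, 34.2, 203.3]
tcp_rot: [3.141, -0.001, 3.141]
contact_force: [-0.4, -0.6, -0.4]
grip_width: 45.9
finger_force: 0.0
flange 99.23224149462021 [429.4 282.7] 20.941810607910156
knob 121.17144634254208 [429.6 283.1] 9.939678192138672
t 35.65 pos [428.8  34.6 203.5] rpy [ 3.1412e+00 -3.0000e-04 -3.1409e+00] q [-0.1   0.19  1.8   0.    1.15 -1.67] w 46.3 F [-0.1 -0.1 -0.2] grip 0.0
shift cm tool [42.88 -3.43 20.36] turn 0.04
```

View pics/m9.png

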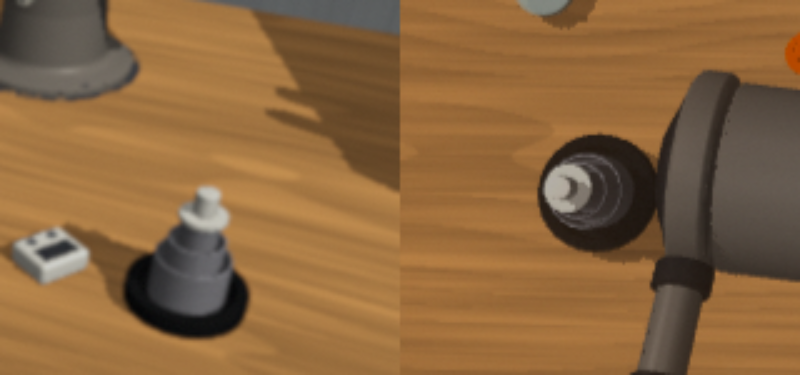

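The stopper is seated: flange top at 99 mm, knob top at 121 mm, and the stack upright and concentric. The robot is clear, so I'm handing in.

```bash
python3 -c "
from plant import bot
print(bot.close_job())"
```

```text
the job is handed in; nothing more can be done
None
```

The three pots are nested in the cradle and the stopper is seated on the narrow one, checked by camera; I handed the job in at about 36 s of the 106 s allowed, and no verdict came back.

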